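# Stow the loaded work tray in the sprung rack

### The arm

A 7-joint arm with a two-finger parallel gripper is mounted at the origin on the work surface. World frame = base frame: x ahead of the robot, y to its left, z up, the work surface at z = 0. Lengths are in m, angles in rad, forces in N, time in s.
With the tool pointing down it reaches from about 0.425 to 0.875 m from the base axis. Payload 9.9 kg.
Tool frame: the origin (TCP) lies between the finger pads; the fingertips stand 17 mm ahead of it and the grasp point (between the pads) lies 2 mm behind it (robot.finger_overhang is the distance from the TCP to the fingertips, in m); z points along the fingers, y is the direction in which the jaws open and shut (so a half turn about z gives the same grasp; the last joint's range is limited). The gripper opens to 85 mm and grips with 20 to 120 N. Pads are 22 mm wide; open, the fingers measure 114 mm over their backs; the gripper's body (76 mm by 85 mm) begins 54 mm behind the grasp point. The pads swing forward as they close: fully open they stand 13 mm farther back than shut.
Start: joints at [-1.289, 0.576, 0.025, 1.437, -0.015, 1.129, -0.057], TCP at [0.241, 0.63, 0.248] pointing down, gripper open.
Joint ranges: [-2.76, 2.76], [-0.34, 2.15], [-1.52, 1.57], [0.19, 2.46], [-1.09, 4.23], [0.17, 1.99], [-2.82, 2.82]. Speed limits (rad/s): [2.22, 2.22, 3.01, 3.01, 3.14, 3.14, 3.14].

### API

Orientations are given as a rotation vector (axis times angle).
In Python, from workcell import robot gives the robot as it stands.
- The arm moves only by the shell command python3 -m pendant 'ROWS' [FORCE]. ROWS is text: rows parted by semicolons, each of 7 numbers parted by spaces: the opening, from 0 (shut) to 1 (fully open), then the shift along the tool's x, y, z in m, then the turn, a rotation vector about the tool's x, y, z in degrees. In form: hand x y z wx wy wz; .... A call has 1 to 20 rows; each row shifts and turns the commanded pose from where the row before left it, along the tool's axes as they then stand; what a row does not reach is not made up. A row lasts 1/12 s, in which the tool goes at most 41.7 mm and 7.16 degrees, less where a joint would pass 70% of its speed; a pose out of reach is approached as far as the arm can. A call with a gripper value outside its range is refused whole. The fingers move at their own pace and stop on an object; FORCE is the grip in N (left out, the last holds). Time passes only in rows, so rows that do not move let the fingers close. It gives the time, the measured TCP pose, the force and the opening at its end, in the units of the state.
- robot.sense(): the state, without advancing time (a new reading comes with each control period).
- robot.camera(name): name is "side" or "top"; returns (picture, depth): 400x640x3 uint8, blue, green, red; 400x640 float32, m along the optical axis (not along the pixel's ray), 0 where there is no reading.
- robot.camera_info(name): a dict with "mtx" (3x3 intrinsics, pixels), "world_to_cam" (4x4, takes a point from world to camera coordinates). Camera axes: x right, y up, looking along -z (the intrinsics and any distortion apply to the point x, -y, -z); pixel columns grow to the right and rows downward; lengths in m; the calibration is good to about 2 mm. A picture is of the moment at which its call begins. camera_info takes no time and is no camera call.
- robot.job_done(): hands the job in, once; it reports no verdict.
Trained networks look in the newest picture that a camera, given by its name, has taken for a name from the list of things; names that differ only in an ending like _2 or _b are one class to them, and where a whole thing is asked for, a point or a joint stands for the part that bears it (a point fixed in the world has none). Each returns a list of dicts, best first, with "conf" (0 to 1); they miss things now and then, are a little off and sometimes report something else, mostly with a low value. They report only what shows in the picture. A call takes as long as a camera call. They do not tell look-alikes from the thing itself.
- robot.silhouettes(camera, query): "pixels" (400x640 bool, what is visible of it) and "rect" ([left, top, right, bottom] in pixels, round what is visible of it).
The state is a dict: "clock": time; "q": joint angles; "joint_vel": joint speeds; "tau": joint torques, N m; "eef_pos": TCP position; "tcp_rot": TCP orientation; "wrist_force": force on the tool from outside, world axes, zero at the start; "moment": the same for the moment, N m; "finger_gap": finger opening in m.
Only numpy, scipy, OpenCV 4.12 (cv2) and the standard library are available. Lean on these libraries where they do the work, as an engineer would, in place of code of your own. Each camera call takes 0.05 s, during which the arm holds its last target. There are 200 camera calls.

### The job

Put the loaded wooden tray away in the empty bay of the rack, rear end first and handle facing out: slide it in under the eave and over the front sill, press it gently back against the spring bumper without ramming it, and let its front drop behind the sill so that it lies flat on the mat. The steel block and both ring blanks must still be in the tray at the end; leave all the other things on the bench and on the rack where they are.

Things in the scene. Friction and masses are not known exactly. Their poses are not given: they have to be found in the camera images.
- tray: the loaded, loose, shallow plywood tray, about 0.17 kg, 120 long (x) x 110 wide (y); floor 4 thick, side and rear walls 28 high, 5 thick, front board 44 high, 8 thick, with the handle. Origin: centre of its underside; +x points to its rear end, which goes into the rack first
- tray_grip (a point): grip point on the tray's handle, a flat upright wooden tab on the middle of the front board: 44 long (tray x -60 to -104), 12 thick (y), 24 to 48 above the tray's underside. The point is at tray x = -90, y = 0, z = 36; axes as the tray's
- rack: fixed wooden rack with two bays, one empty, 179 deep (x), 276 wide (y), 136 high, open on its -x side. Origin: centre of its underside; +x points into the bays. Bays side by side, centred on y = +64 and -64, each 116 wide between 12 thick walls whose fronts are at x = -85, floor 30 and ceiling 118 above the bench
- eave (a point): middle of the lower front edge of the rack's eave, a board 44 deep (rack x -83 to -39), 118 to 136 above the bench, across both bays (behind it the top is open as far as the rear board at x = 22). A gripper standing upright on the handle of a tray that is home would hit it: tilt the tool back about 40 degrees
- front_edge (a point): middle of the upper front edge of the rack's base, 30 above the bench. Each bay has a clamped metal insert, set by hand to a depth that differs by up to 18 from day to day and is not among the poses: feel for it. It carries the sill, an 8 thick strip across the bay front rising 10 above the bay floor (8 above the mat), and the bumper at the back
- mat: grey felt mat, fixed, 86 x 104 x 2, on the floor of the empty bay. Origin: centre of its underside; +x into the bay. Sill's rear face: between mat x = -72 and -54; bumper face always 116 behind it, 6 to 22 above bay floor, yielding 3 to 11 N over 10 of travel, then solid. The 120 long tray drops behind the sill only when pressed 4 to 10 into the bumper
- stored_tray: a similar, slightly shorter tray, already stored and fixed in the other bay, holding four steel rods. Origin: at the bay floor, where the mat's lies in the empty bay
- block: steel block, 32 x 32 x 10, loose in the tray; origin: centre of its underside
- ring_a: brass ring blank, 24 across, 9 high, loose in the tray; origin: centre of its underside
- ring_b: copper ring blank, 30 across, 9 high, loose in the tray; origin: centre of its underside
- hammer: bystander: hammer lying on the bench, 220 long, origin on its underside
- jar: bystander: glass jar, 56 across, 75 high, origin under its centre
- tin: bystander: flat round tin, 60 across, 35 high, standing on top of the rack, origin under its centre
- cork: bystander: cork block 60 x 40 x 25, origin under its centre
- wedge: bystander: small plank of wood 80 x 40 x 16, origin under its centre
- flask: bystander: amber bottle, 48 across, 110 high, origin under its centre
- mandrel: bystander: upright steel ring mandrel, foot 70 across, 200 high, origin under its centre
Things that resemble listed ones, but are neither listed nor needed, are in the scene too. Leave any yellow look-alike of the tray alone.

How it is judged:
By the outcome, as a careful person would: the job done as asked, in the order asked, and still so for the second after the job is handed in, with the robot touching nothing.
It also fails if it takes over 45 s, if anything falls off the work surface, if the arm or the gripper's body presses on something with over 40 N, if the wrist force passes 120 N, or if a joint passes its speed limit or range.

## Working session

There is one attempt and no reset: what is moved stays moved. The work goes in short steps, Python scripts to look and compute and a shell command to move; the robot and the scene stay as the last step left them, time stands still between calls to the robot, and variables do not carry over. Pictures are saved under pics/ and viewed, about 8 in all and at most 12, crops included, and the job is handed in when it is done.

```bash
mkdir -p pics; ls; cat > h.py <<'E'
import numpy as np, cv2
from workcell import robot
from scipy.spatial.transform import Rotation as R
def cam(n):
    p,d=robot.camera(n); return p,d
def pts(n,d,mask=None):
    i=robot.camera_info(n); K=np.array(i["mtx"]); T=np.linalg.inv(np.array(i["world_to_cam"]))
    v,u=np.nonzero((d>0)&(mask if mask is not None else True))
    z=d[v,u]; c=np.c_[(u-K[0,2])/K[0,0]*z,-(v-K[1,2])/K[1,1]*z,-z,np.ones(len(z))]
    return (c@T.T)[:,:3],u,v
def proj(n,P):
    i=robot.camera_info(n);K=np.array(i["mtx"]);c=np.c_[np.atleast_2d(P),np.ones(len(np.atleast_2d(P)))]@np.array(i["world_to_cam"]).T
    return np.c_[K[0,2]+K[0,0]*c[:,0]/-c[:,2],K[1,2]+K[1,1]*c[:,1]/c[:,2]]
E
python3 - <<'E'
from h import *
for n in("top","side"):
    p,d=cam(n); cv2.imwrite(f"pics/{n}0.png",p); np.save(f"{n}0.npy",d)
    i=robot.camera_info(n); print(n,i); 
    for q in("tray","rack","mat","stored_tray","block","ring_a","tray_grip"):
        for s in robot.silhouettes(n,q)[:3]:
            P,_,_=pts(n,d,np.array(s["pixels"]));print(q,round(s["conf"],2),s["rect"],np.round(np.median(P,0),3) if len(P) else None)
s=robot.sense();print(s)
E
```

```text
pics
top {'mtx': array([[375.39661584,   0.        , 316.51654275],
       [  0.        , 375.39661584, 198.29630474],
       [  0.        ,   0.        ,   1.        ]]), 'world_to_cam': array([[-2.56819209e-03, -9.99996472e-01, -6.77958758e-04,
         3.35434736e-02],
       [ 9.80800924e-01, -2.65109218e-03,  1.94993640e-01,
        -4.92277831e-01],
       [-1.94994749e-01, -1.64161452e-04,  9.80804272e-01,
        -1.18399357e+00],
       [ 0.00000000e+00,  0.00000000e+00,  0.00000000e+00,
         1.00000000e+00]])}
tray 0.89 [391.0, 259.5, 442.8, 312.8] [ 0.219 -0.289  0.004]
tray 0.67 [443.3, 139.0, 461.0, 158.6] [ 0.659 -0.417  0.069]
tray 0.61 [354.2, 176.9, 409.4, 221.4] [ 0.484 -0.181  0.004]
rack 0.69 [235.4, 109.0, 301.3, 209.2] [0.61  0.202 0.133]
mat 0.91 [256.4, 130.8, 275.8, 155.9] [0.688 0.208 0.031]
stored_tray 0.72 [260.1, 162.4, 299.5, 193.8] [0.559 0.188 0.038]
block 0.49 [374.0, 187.2, 384.3, 197.7] [ 0.518 -0.179  0.012]
tray_grip 0.93 [438.4, 200.9, 485.8, 249.9] [ 0.419 -0.453  0.004]
tray_grip 0.82 [392.0, 260.0, 443.3, 310.5] [ 0.219 -0.291  0.004]
side
[... 1336 characters left out ...]
, 281.5] [ 0.484 -0.195  0.018]
{'clock': 0.8, 'q': array([-1.28879654,  0.57570699,  0.02487785,  1.43710217, -0.01502248,
        1.12900905, -0.056482  ]), 'joint_vel': array([-0.00046263,  0.0001381 , -0.0016841 , -0.00044547,  0.00128783,
        0.00079419,  0.00179511]), 'tau': array([-2.43720489e-03, -7.65415406e+01,  2.24816121e+00, -2.86291766e+01,
        1.53317599e-02,  2.72649209e-03, -1.93220893e-05]), 'eef_pos': array([0.24142049, 0.63034821, 0.24828286]), 'tcp_rot': array([-5.71352394e-01, -3.08915853e+00,  5.64011424e-05]), 'wrist_force': array([-0.50531135, -0.46867672, -0.68302796]), 'moment': array([0.03383952, 0.08310528, 0.02538845]), 'finger_gap': 0.08551302639259141}
```

```bash
python3 - <<'E'
import cv2,numpy as np
t=cv2.imread("pics/top0.png");s=cv2.imread("pics/side0.png")
a=cv2.resize(t[95:335,225:495],None,fx=2.2,fy=2.2,interpolation=cv2.INTER_CUBIC)
b=cv2.resize(s[95:385,260:520],None,fx=2,fy=2,interpolation=cv2.INTER_CUBIC)
cv2.imwrite("pics/t0c.png",a);cv2.imwrite("pics/s0c.png",b)
E
```

```text
(no output)
```

View pics/t0c.png

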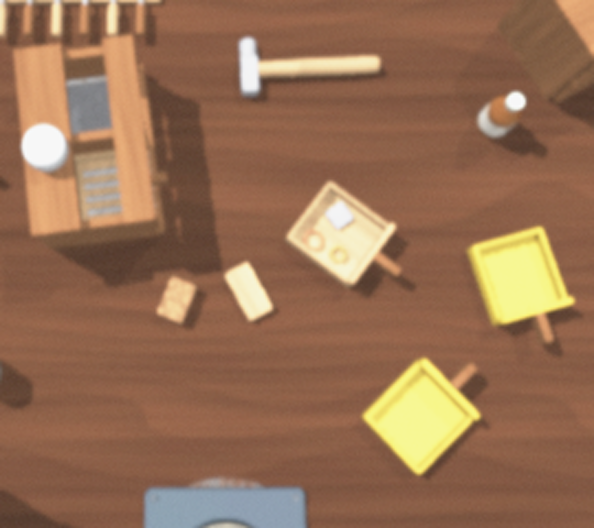

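View pics/s0c.png

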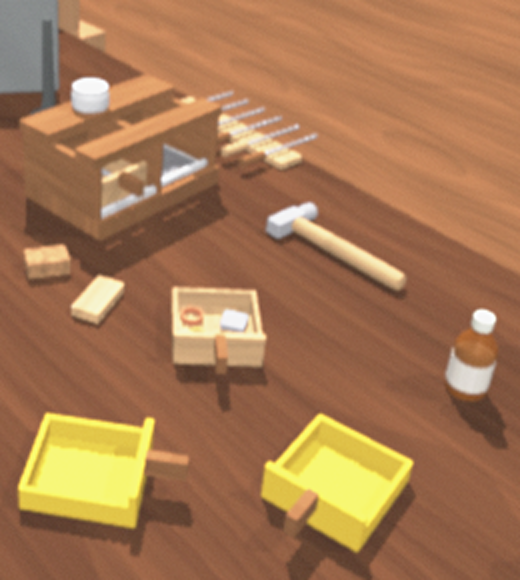

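The top view shows our light tray at about crop (342,235) with its handle to the lower right. The rack is at the left and opens to the right (world −y). Its empty bay, with the grey mat, is the upper (+x) one at (88,105), and the stored tray is below it. The yellow look-alikes are at (520,275) and (422,415). Next I fit the poses from depth.

```bash
cat > fit.py <<'E'
from h import *
from scipy.optimize import differential_evolution as DE, minimize
def trayh(x,y):
    h=np.zeros_like(x)
    ins=(abs(x)<.060)&(abs(y)<.055); h[ins]=.004
    w=ins&((x>.055)|(abs(y)>.050)); h[w]=.028
    h[ins&(x<-.052)]=.044
    h[(x<-.060)&(x>-.104)&(abs(y)<.006)]=.048
    return h
def rackh(x,y):
    h=np.zeros_like(x); b=abs(y)<.138
    ins=b&(abs(x)<.0895)
    h[ins]=.03
    h[ins&(x>-.085)&(abs(abs(y)-.064)>.058)]=.136
    h[ins&(x>-.083)&(x<-.039)]=.136; h[ins&(x>.022)]=.136
    return h
def fit(P,f,b,tol):
    def c(p):
        D=P[:,:2]-p[:2]; cs,sn=np.cos(p[2]),np.sin(p[2])
        return np.minimum(abs(f(D[:,0]*cs+D[:,1]*sn,-D[:,0]*sn+D[:,1]*cs)-P[:,2]),tol).mean()
    r=DE(c,b,seed=1,popsize=20,maxiter=150,tol=1e-6); return r.x,r.fun
E
python3 - <<'E'
from fit import *
for n in("top","side"):
    d=np.load(n+"0.npy"); P,_,_=pts(n,d)
    bench=P[(abs(P[:,0]-.45)<.03)&(abs(P[:,1]+.03)<.03)];print(n,"bench",np.median(bench[:,2]),bench[:,2].std())
    A=P[(np.hypot(P[:,0]-.484,P[:,1]+.18)<.14)&(P[:,2]<.07)]
    print("tray",len(A),*fit(A,trayh,[(.44,.53),(-.23,-.13),(0,1.57)],.02))
    A=P[(abs(P[:,0]-.61)<.22)&(abs(P[:,1]-.2)<.18)&(P[:,2]<.15)]
    print("rack",len(A),*fit(A,rackh,[(.55,.68),(.12,.28),(1.2,1.95)],.02))
E
```

```text
top bench -0.0008683038379446728 0.006916746832384429
tray 5187 [ 0.48939618 -0.17715101  0.90128522] 0.0031041861334454883
rack 12439 [0.61859946 0.19829568 1.70177774] 0.004675912801706638
side bench 0.00013517850003208487 0.007001979481606975
tray 5875 [ 0.49216171 -0.17499459  0.90408448] 0.0038340755000779397
rack 9365 [0.62243976 0.19513744 1.694846  ] 0.009153364772161957
```

```bash
cat > plan.py <<'E'
from fit import *
from scipy.linalg import logm,expm
TR=np.array([.4895,-.177,.901]); RK=np.array([.6187,.1983,1.7015])
def tool(yaw,tilt,pitch=0): # option B; tilt deg back; pitch: tray nose-down deg
    xt=np.array([np.cos(yaw),np.sin(yaw),0]);zt=np.array([0,0,1.]);t=np.radians(tilt-pitch)
    x=np.cos(t)*xt+np.sin(t)*zt; z=-np.cos(t)*zt+np.sin(t)*xt
    return np.c_[x,np.cross(z,x),z]
def H(Rm,p): M=np.eye(4);M[:3,:3]=Rm;M[:3,3]=p;return M
def cur(): s=robot.sense();return H(R.from_rotvec(s["tcp_rot"]).as_matrix(),s["eef_pos"])
def plan(T0,T1,N=None):
    L=np.real(logm(np.linalg.inv(T0)@T1)); w=np.array([L[2,1],L[0,2],L[1,0]])
    n=max(np.linalg.norm(L[:3,3])/.0400,np.degrees(np.linalg.norm(w))/7.0); N=N or int(np.ceil(n))
    D=expm(L/N); print("minrows %.1f N %d row:"%(n,N),np.round(D[:3,3],4),np.round(R.from_matrix(D[:3,:3]).as_rotvec(degrees=True),2))
    print("path",[np.round((T0@expm(L*k))[:3,3],3).tolist() for k in(.25,.5,.75)])
    return D
E
python3 - <<'E'
from plan import *
d=np.load("top0.npy");P,u,v=pts("top",d)
m=(P[:,2]>.09)&(P[:,2]<.5)
G={}
for p in P[m]: G.setdefault((round(p[0],1),round(p[1],1)),[]).append(p[2])
print({k:(len(a),round(float(max(a)),2)) for k,a in G.items() if len(a)>8})
xt=np.array([np.cos(TR[2]),np.sin(TR[2]),0]);g=np.r_[TR[:2],0]-.09*xt+[0,0,.036];Rt=tool(TR[2],40)
T0=cur();T0[2,3]+=.105
T1=H(Rt,g+Rt[:,2]*(.002-.11));print("grip",g,"pre",T1[:3,3])
plan(T0,T1)
E
```

```text
{(np.float64(1.1), np.float64(1.0)): (358, 0.2), (np.float64(1.0), np.float64(1.0)): (678, 0.19), (np.float64(1.0), np.float64(-0.7)): (104, 0.17), (np.float64(0.9), np.float64(1.0)): (596, 0.18), (np.float64(0.9), np.float64(-0.7)): (859, 0.17), (np.float64(0.9), np.float64(-0.6)): (640, 0.17), (np.float64(0.9), np.float64(-0.8)): (105, 0.17), (np.float64(0.9), np.float64(-0.5)): (155, 0.17), (np.float64(0.8), np.float64(0.8)): (624, 0.2), (np.float64(0.8), np.float64(-0.5)): (1157, 0.18), (np.float64(0.8), np.float64(-0.6)): (955, 0.17), (np.float64(0.8), np.float64(-0.7)): (639, 0.17), (np.float64(0.8), np.float64(-0.8)): (95, 0.17), (np.float64(0.8), np.float64(1.0)): (505, 0.16), (np.float64(0.8), np.float64(0.7)): (514, 0.2), (np.float64(0.8), np.float64(0.6)): (56, 0.2), (np.float64(0.7), np.float64(0.8)): (1046, 0.21), (np.float64(0.7), np.float64(0.7)): (1043, 0.2), (np.float64(0.7), np.float64(0.6)): (1132, 0.2), (np.float64(0.7), np.float64(0.9)): (227, 0.2), (np.float64(0.7), np.float64(-0.5)): (454, 0.17), (np.float64(0.7), np.float64(-0.6)): (195, 0.17), (np.float64(0.8
[... 1710 characters left out ...]
p.float64(-0.8)): (712, 0.13), (np.float64(0.2), np.float64(0.6)): (1046, 0.5), (np.float64(0.1), np.float64(-0.8)): (136, 0.12), (np.float64(0.1), np.float64(-0.7)): (40, 0.1), (np.float64(0.1), np.float64(0.0)): (1249, 0.47), (np.float64(0.1), np.float64(0.1)): (729, 0.5), (np.float64(0.1), np.float64(-0.1)): (97, 0.33), (np.float64(0.0), np.float64(0.1)): (356, 0.5), (np.float64(0.0), np.float64(-0.1)): (272, 0.33), (np.float64(0.0), np.float64(0.0)): (1403, 0.47)}
grip [ 0.43362563 -0.24755533  0.036     ] pre [ 0.39052721 -0.30197784  0.1187328 ]
minrows 28.6 N 29 row: [-0.0383 -0.0073 -0.0055] [-1.29  0.94  3.53]
path [[0.448, 0.437, 0.373], [0.55, 0.176, 0.339], [0.528, -0.092, 0.25]]
```

```bash
python3 -m pendant '0.6 0 0 -0.035 0 0 0; 0.6 0 0 -0.035 0 0 0; 0.6 0 0 -0.035 0 0 0; 0.6 -0.0383 -0.0073 -0.0055 -1.29 0.94 3.53; 0.6 -0.0383 -0.0073 -0.0055 -1.29 0.94 3.53; 0.6 -0.0383 -0.0073 -0.0055 -1.29 0.94 3.53; 0.6 -0.0383 -0.0073 -0.0055 -1.29 0.94 3.53; 0.6 -0.0383 -0.0073 -0.0055 -1.29 0.94 3.53; 0.6 -0.0383 -0.0073 -0.0055 -1.29 0.94 3.53; 0.6 -0.0383 -0.0073 -0.0055 -1.29 0.94 3.53; 0.6 -0.0383 -0.0073 -0.0055 -1.29 0.94 3.53' 100; python3 - <<'E'
from plan import *
xt=np.array([np.cos(TR[2]),np.sin(TR[2]),0]);g=np.r_[TR[:2],0]-.09*xt+[0,0,.036];Rt=tool(TR[2],40)
T1=H(Rt,g+Rt[:,2]*(.002-.11));plan(cur(),T1);print(robot.sense()["q"])
E
```

```text
clock: 1.72
eef_pos: [0.4648, 0.4112, 0.3725]
tcp_rot: [-1.269, -2.753, -0.306]
wrist_force: [0.7, -0.2, -0.2]
finger_gap: 0.0514
minrows 20.7 N 21 row: [-0.0383 -0.0073 -0.0055] [-1.28  0.94  3.53]
path [[0.541, 0.222, 0.349], [0.553, 0.023, 0.297], [0.5, -0.159, 0.218]]
[-0.80898734  0.34470715  0.15130351  1.52253675 -0.24800846  1.15093964
  0.12384817]
```

```bash
python3 -m pendant '0.5 -0.0383 -0.0073 -0.0055 -1.28 0.94 3.53; 0.5 -0.0383 -0.0073 -0.0055 -1.28 0.94 3.53; 0.5 -0.0383 -0.0073 -0.0055 -1.28 0.94 3.53; 0.5 -0.0383 -0.0073 -0.0055 -1.28 0.94 3.53; 0.5 -0.0383 -0.0073 -0.0055 -1.28 0.94 3.53; 0.5 -0.0383 -0.0073 -0.0055 -1.28 0.94 3.53; 0.5 -0.0383 -0.0073 -0.0055 -1.28 0.94 3.53; 0.5 -0.0383 -0.0073 -0.0055 -1.28 0.94 3.53; 0.5 -0.0383 -0.0073 -0.0055 -1.28 0.94 3.53; 0.5 -0.0383 -0.0073 -0.0055 -1.28 0.94 3.53; 0.5 -0.0383 -0.0073 -0.0055 -1.28 0.94 3.53; 0.5 -0.0383 -0.0073 -0.0055 -1.28 0.94 3.53; 0.5 -0.0383 -0.0073 -0.0055 -1.28 0.94 3.53; 0.5 -0.0383 -0.0073 -0.0055 -1.28 0.94 3.53; 0.5 -0.0383 -0.0073 -0.0055 -1.28 0.94 3.53; 0.5 -0.0383 -0.0073 -0.0055 -1.28 0.94 3.53; 0.5 -0.0383 -0.0073 -0.0055 -1.28 0.94 3.53; 0.5 -0.0383 -0.0073 -0.0055 -1.28 0.94 3.53; 0.5 -0.0383 -0.0073 -0.0055 -1.28 0.94 3.53; 0.5 -0.0383 -0.0073 -0.0055 -1.28 0.94 3.53; 0.5 0 0 0 0 0 0'; python3 - <<'E'
from plan import *
xt=np.array([np.cos(TR[2]),np.sin(TR[2]),0]);g=np.r_[TR[:2],0]-.09*xt+[0,0,.036];Rt=tool(TR[2],40)
T1=H(Rt,g+Rt[:,2]*(.002-.11));plan(cur(),T1);print(robot.sense()["q"])
p,d=cam("top");P,_,_=pts("top",d);A=P[(np.hypot(P[:,0]-.484,P[:,1]+.18)<.1)&(P[:,2]<.07)]
print(*fit(A,trayh,[(.44,.53),(-.23,-.13),(0,1.57)],.02))
E
```

```text
minrows 20.7 N 21 row: [-0.0383 -0.0073 -0.0055] [-1.28  0.94  3.53]
path [[0.541, 0.222, 0.349], [0.553, 0.023, 0.297], [0.5, -0.159, 0.218]]
[-0.80898734  0.34470715  0.15130351  1.52253675 -0.24800846  1.15093964
  0.12384817]
[ 0.4892088  -0.17713281  0.90546274] 0.0036523547635813683invalid input
```

```bash
python3 -m pendant '0.5 -0.0383 -0.0073 -0.0055 -1.28 0.94 3.53; 0.5 -0.0383 -0.0073 -0.0055 -1.28 0.94 3.53; 0.5 -0.0383 -0.0073 -0.0055 -1.28 0.94 3.53; 0.5 -0.0383 -0.0073 -0.0055 -1.28 0.94 3.53; 0.5 -0.0383 -0.0073 -0.0055 -1.28 0.94 3.53; 0.5 -0.0383 -0.0073 -0.0055 -1.28 0.94 3.53; 0.5 -0.0383 -0.0073 -0.0055 -1.28 0.94 3.53; 0.5 -0.0383 -0.0073 -0.0055 -1.28 0.94 3.53; 0.5 -0.0383 -0.0073 -0.0055 -1.28 0.94 3.53; 0.5 -0.0383 -0.0073 -0.0055 -1.28 0.94 3.53; 0.5 -0.0383 -0.0073 -0.0055 -1.28 0.94 3.53; 0.5 -0.0383 -0.0073 -0.0055 -1.28 0.94 3.53; 0.5 -0.0383 -0.0073 -0.0055 -1.28 0.94 3.53; 0.5 -0.0383 -0.0073 -0.0055 -1.28 0.94 3.53; 0.5 -0.0383 -0.0073 -0.0055 -1.28 0.94 3.53; 0.5 -0.0383 -0.0073 -0.0055 -1.28 0.94 3.53; 0.5 -0.0383 -0.0073 -0.0055 -1.28 0.94 3.53; 0.5 -0.0383 -0.0073 -0.0055 -1.28 0.94 3.53; 0.5 -0.0383 -0.0073 -0.0055 -1.28 0.94 3.53; 0.5 0 0 0 0 0 0'; python3 - <<'E'
from plan import *
TR[2]=.903
xt=np.array([np.cos(TR[2]),np.sin(TR[2]),0]);g=np.r_[TR[:2],0]-.09*xt+[0,0,.036];Rt=tool(TR[2],40)
p,d=cam("top");P,_,_=pts("top",d)
T1=H(Rt,g+Rt[:,2]*(.002-.05));T2=H(Rt,g+Rt[:,2]*.002);plan(cur(),T1);plan(T1,T2);print(robot.sense()["q"])
E
```

```text
clock: 3.43
eef_pos: [0.4335, -0.2587, 0.1553]
tcp_rot: [-2.381, -1.342, -0.839]
wrist_force: [-0.5, -0.1, -0.3]
finger_gap: 0.0424
minrows 2.2 N 3 row: [-0.024  -0.0037  0.0167] [-0.8  0.7  2.2]
path [[0.431, -0.261, 0.136], [0.426, -0.265, 0.115], [0.42, -0.269, 0.094]]
minrows 1.3 N 2 row: [0.    0.    0.025] [-0. -0. -0.]
path [[0.42, -0.266, 0.063], [0.425, -0.259, 0.054], [0.43, -0.253, 0.044]]
[ 0.58514391  0.61898335  0.40359084  2.00384181 -0.98188742  1.11653243
  1.12027592]
```

```bash
python3 -m pendant '0.5 -0.0240 -0.0037 0.0167 -0.8 0.7 2.2; 0.5 -0.0240 -0.0037 0.0167 -0.8 0.7 2.2; 0.5 -0.0240 -0.0037 0.0167 -0.8 0.7 2.2; 0.5 0 0 0 0 0 0'; python3 - <<'E'
from plan import *
TR[2]=.903
xt=np.array([np.cos(TR[2]),np.sin(TR[2]),0]);g=np.r_[TR[:2],0]-.09*xt+[0,0,.036];Rt=tool(TR[2],40)
T2=H(Rt,g+Rt[:,2]*.002);plan(cur(),T2);print(robot.sense()["q"])
p,d=cam("side");a=proj("side",g)[0].astype(int);print(a)
cv2.circle(p,tuple(a),1,(0,0,255),-1)
cv2.imwrite("pics/s1.png",cv2.resize(p[a[1]-90:a[1]+50,a[0]-80:a[0]+100],None,fx=4,fy=4,interpolation=cv2.INTER_CUBIC))
E
```

```text
clock: 3.82
eef_pos: [0.4158, -0.2688, 0.0714]
tcp_rot: [-2.424, -1.18, -0.885]
wrist_force: [-0.9, -0.3, 0.6]
finger_gap: 0.0425
minrows 1.2 N 2 row: [-0.0008  0.0006  0.0235] [-0.11 -0.09  0.04]
path [[0.42, -0.263, 0.062], [0.425, -0.258, 0.053], [0.43, -0.252, 0.044]]
[ 0.79613747  0.74695177  0.19056163  2.07505571 -1.07678348  0.94612194
  1.21832183]
[369 273]
```

View pics/s1.png

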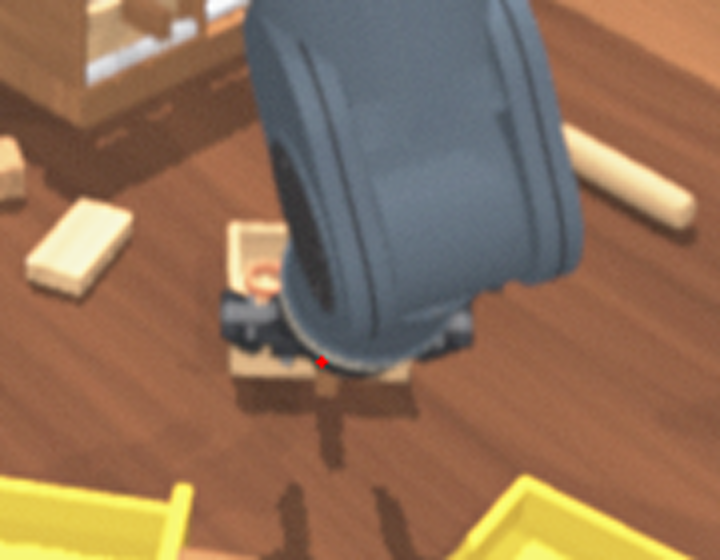

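The gripper is straddling the handle, the predicted grip point (322,362) lies on the handle, and the load is undisturbed. I close in now.

```bash
python3 -m pendant '0.5 -0.0008 0.0006 0.0235 0 0 0; 0.5 -0.0008 0.0006 0.0235 0 0 0; 0.5 0 0 0 0 0 0; 0 0 0 0 0 0 0; 0 0 0 0 0 0 0; 0 0 0 0 0 0 0; 0 0 0 0 0 0 0; 0 0 0 0 0 0 0; 0 0 0 0 0 0 0' 100; python3 - <<'E'
from plan import *
TR[2]=.903
xt=np.array([np.cos(TR[2]),np.sin(TR[2]),0]);g=np.r_[TR[:2],0]-.09*xt+[0,0,.036];Rt=tool(TR[2],40)
T2=H(Rt,g+Rt[:,2]*.002);plan(cur(),T2,1);print(robot.sense()["q"])
E
```

```text
clock: 4.62
eef_pos: [0.4372, -0.247, 0.039]
tcp_rot: [-2.424, -1.191, -0.888]
wrist_force: [-0.3, -0.7, 4.9]
finger_gap: 0.0106
minrows 0.1 N 1 row: [-0.0039 -0.0023  0.0026] [-0.1  -0.1   0.56]
path [[0.437, -0.247, 0.038], [0.436, -0.247, 0.037], [0.435, -0.247, 0.036]]
[ 0.89793718  0.78677889 -0.05587954  2.0954657  -1.07832442  0.75104446
  1.18805257]
```

```bash
python3 -m pendant '0 0.0064 0 -0.0077 0 0 0; 0 0.0129 0 -0.0153 0 0 0; 0 0.0129 0 -0.0153 0 0 0; 0 0.0129 0 -0.0153 0 0 0; 0 0 0 0 0 0 0; 0 0 0 0 0 0 0' 100; python3 - <<'E'
from plan import *
T=cur();print(robot.sense()["q"],R.from_matrix(tool(.903,40).T@T[:3,:3]).as_rotvec(degrees=True))
for n in("side","top"):
    p,d=cam(n);print([ (q,round(s["conf"],2),s["rect"]) for q in("tray","block","ring_a") for s in robot.silhouettes(n,q)[:2]])
    a=proj(n,[.48,-.18,.06])[0].astype(int)
    cv2.imwrite(f"pics/{n}2.png",p[a[1]-60:a[1]+60,a[0]-60:a[0]+60]); np.save(n+"2.npy",d)
cv2.imwrite("pics/c2.png",cv2.resize(np.hstack([cv2.imread("pics/side2.png"),cv2.imread("pics/top2.png")]),None,fx=3.3,fy=3.3,interpolation=cv2.INTER_CUBIC))
E
```

```text
clock: 5.12
eef_pos: [0.4368, -0.2471, 0.109]
tcp_rot: [-2.426, -1.192, -0.887]
wrist_force: [0.4, -0.6, -3.5]
finger_gap: 0.0107
[ 0.86403859  0.65742718 -0.00404489  2.07358615 -0.98219474  0.85752874
  1.03562164] [ 0.02697026  0.00820781 -0.60117765]
[('tray', 0.75, [391.9, 303.8, 463.9, 368.4]), ('tray', 0.65, [268.6, 303.7, 352.6, 358.5])]
[('tray', 0.87, [358.4, 171.5, 413.3, 222.1]), ('tray', 0.79, [439.1, 198.3, 479.7, 222.9]), ('block', 0.68, [377.1, 182.1, 389.2, 195.9]), ('ring_a', 0.52, [231.3, 111.2, 299.5, 210.3])]
```

View pics/c2.png

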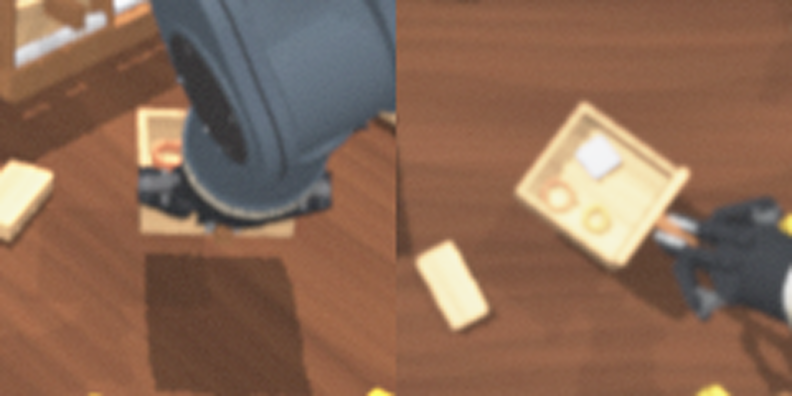

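The tray is lifted level, with the block and both rings still inside (right half, around (600,155), (560,195) and (597,220)). Now I measure the tray relative to the tool.

```bash
cat > held.py <<'E'
from plan import *
def held(n,d,p0):
    """fit tray pose (x,y,z,yaw,pitch nose-up deg,roll) near p0 to depth"""
    P,_,_=pts(n,d)
    P=P[(np.linalg.norm(P[:,:2]-p0[:2],axis=1)<.095)&(P[:,2]<p0[2]+.06)]
    def mat(v): return R.from_euler("ZYX",[v[3],-np.radians(v[4]),np.radians(v[5])]).as_matrix()
    def c(v):
        q=(P-v[:3])@mat(v)
        q=q[q[:,0]>-.062] 
        ins=(abs(q[:,0])<.06)&(abs(q[:,1])<.055)
        h=trayh(q[:,0],q[:,1]); e=np.where(ins,np.minimum(abs(h-q[:,2]),.015),np.where(q[:,2]>.004,.015,.0))
        return e.mean()+(1-ins.mean())*.0
    b=[(p0[0]-.02,p0[0]+.02),(p0[1]-.02,p0[1]+.02),(p0[2]-.02,p0[2]+.02),(p0[3]-.1,p0[3]+.1),(-8,8),(-4,4)]
    r=DE(c,b,seed=1,popsize=12,maxiter=120,tol=1e-6); return r.x,r.fun,mat(r.x)
E
python3 - <<'E'
from held import *
T=cur()
v,f,M=held("top",np.load("top2.npy"),np.array([.488,-.178,.07,.9]))
print(np.round(v,4),f)
L=np.linalg.inv(T)@H(M,v[:3]); print("grip pt of tray in tool (mm)",1000*(L@[-.09,0,.036,1])[:3], "tool yaw",np.arctan2(-T[0,1]*-1,1) )
print("tilt",R.from_matrix(M.T@T[:3,:3]).as_rotvec(degrees=True), "ideal",R.from_matrix(tool(0,40)).as_rotvec(degrees=True))
y=-T[:3,1];print("yaw from tool",np.arctan2(-y[0],y[1]))
E
```

```text
[ 0.5035 -0.1881  0.0669  0.9231 -0.3541  1.8376] 0.003585651186966853
grip pt of tray in tool (mm) [-4.44226033 19.63232131  1.16767518] tool yaw 0.6686318576715053
tilt [1.66921861e+02 2.81260742e-02 6.15837749e+01] ideal [169.14467174   0.          61.5636258 ]
yaw from tool 0.9108604985840186
```

```bash
cat > held.py <<'E'
from plan import *
def held(n,d,p0,T,bg=0.0,full=True):
    P,_,_=pts(n,d)
    t=(P-T[:3,3])@T[:3,:3]
    g=(abs(t[:,1])<.07)&(t[:,2]<.025)&(abs(t[:,0])<.06)
    P=P[~g&(np.linalg.norm(P[:,:2]-p0[:2],axis=1)<.11)&(P[:,2]<p0[2]+.06)]
    def mat(v): return R.from_euler("ZYX",[v[3],-np.radians(v[4]),np.radians(v[5])]).as_matrix()
    def c(v):
        q=(P-v[:3])@mat(v); h=trayh(q[:,0],q[:,1])
        return np.minimum(np.where(h>0,abs(h-q[:,2]),abs(P[:,2]-bg)),.015).mean()
    b=[(p0[0]-.025,p0[0]+.025),(p0[1]-.025,p0[1]+.025),(p0[2]-.02,p0[2]+.02),(p0[3]-.1,p0[3]+.1),(-8,8),(-4,4)]
    r=DE(c,b,seed=1,popsize=12,maxiter=150,tol=1e-6); return r.x,r.fun,mat(r.x)
def report(v,M,T):
    L=np.linalg.inv(T)@H(M,v[:3]); print("tray",np.round(v,4),"grip in tool mm",np.round(1000*(L@[-.09,0,.036,1])[:3],1))
    y=-T[:3,1];print("tool yaw %.4f tilt %.2f"%(np.arctan2(-y[0],y[1]),np.degrees(np.arctan2(T[2,0],-T[2,2]))))
E
python3 - <<'E'
from held import *
T=cur()
for n in("top","side"):
    v,f,M=held(n,np.load(n+"2.npy"),np.array([.488,-.178,.07,.9]),T); print(n,f);report(v,M,T)
E
```

```text
top 0.0037336523830763125
tray [ 0.4902 -0.1776  0.0669  0.9235  0.2044 -3.4596] grip in tool mm [-5.2 -0.7  1.7]
tool yaw 0.9109 tilt 40.14
side 0.004431512875185951
tray [ 0.5129 -0.153   0.0771  0.8559  7.9997 -3.9752] grip in tool mm [15.9 -4.4 22.6]
tool yaw 0.9109 tilt 40.14
```

```bash
python3 - <<'E'
from held import *
def rk(P): D=P[:,:2]-RK[:2];c,s=np.cos(RK[2]),np.sin(RK[2]);return np.c_[D[:,0]*c+D[:,1]*s,-D[:,0]*s+D[:,1]*c,P[:,2]]
p=cv2.imread("pics/side0.png")
P,u,v=pts("side",np.load("side0.npy"));q=rk(P)
m=(abs(q[:,1]+.064)<.05)&(q[:,2]>.015)&(q[:,2]<.06)&(q[:,0]>-.12)&(q[:,0]<.06)
for a in np.arange(-.1,.06,.006):
    k=m&(abs(q[:,0]-a)<.003)
    if k.sum()>3: print("%.3f"%a,k.sum(),np.round(np.percentile(q[k,2],[20,50,80]),3),np.median(np.array([p[j,i] for i,j in zip(u[k],v[k])]),0))
P,u,v=pts("top",np.load("top0.npy"));p=cv2.imread("pics/top0.png")
h=(P[:,0]>.6)&(P[:,0]<.76)&(P[:,1]<.05)&(P[:,1]>-.26)&(P[:,2]>.008)
q=rk(P);print("top front z>.12 rack-x 1%:",np.percentile(q[(q[:,2]>.125)&(q[:,2]<.145)&(abs(q[:,1]+.064)<.05),0],[1,50]))
print("hammer",np.percentile(P[h],[0,2,50,98,100],axis=0).round(3))
c=robot.camera_info("side");print("side cam pos",np.linalg.inv(c["world_to_cam"])[:3,3])
# tray target
yaw=RK[2];xt=np.array([np.cos(yaw),np.sin(yaw),0]);yt=np.array([-xt[1],xt[0],0])
def target(rx,zr,pitch,ry=-.064): # rear bottom edge at rack x=rx, height zr, nose-down pitch
    M=R.from_euler("ZY",[yaw,np.radians(pitch)]).as_matrix()
    o=np.r_[RK[:2],0]+rx*xt+ry*yt+[0,0,zr]-M@[.06,0,0]
    g=o+M@[-.09,0,.036]; Rt=M@tool(0,40.14)
    return H(Rt,g-Rt@[-.0052,0,.0017])
T=cur();T[:3,:3]=tool(.917,40.14)
T1=target(-.125,.085,0);print(T1[:3,3]);plan(T,T1)
E
```

```text
-0.094 57 [0.019 0.023 0.027] [ 65.  91. 128.]
-0.088 51 [0.023 0.028 0.03 ] [ 72. 104. 149.]
-0.082 24 [0.028 0.03  0.031] [101.5 146.  206.5]
-0.076 67 [0.029 0.033 0.038] [178. 181. 192.]
-0.070 41 [0.033 0.037 0.04 ] [217. 215. 216.]
-0.064 5 [0.037 0.038 0.038] [246. 246. 247.]
-0.052 27 [0.03  0.031 0.032] [219. 217. 219.]
-0.046 22 [0.03  0.032 0.033] [158. 157. 164.]
-0.040 17 [0.03  0.032 0.033] [141. 137. 139.]
-0.034 13 [0.03  0.032 0.033] [130. 127. 130.]
-0.028 10 [0.03  0.03  0.032] [129.  125.5 127.5]
-0.022 15 [0.031 0.032 0.032] [132. 128. 130.]
-0.016 6 [0.03  0.03  0.031] [133.  130.5 130.5]
-0.010 8 [0.03  0.031 0.031] [132.5 129.  130. ]
-0.004 6 [0.031 0.032 0.033] [133.5 130.5 131. ]
0.002 9 [0.03  0.034 0.035] [134. 130. 143.]
top front z>.12 rack-x 1%: [-0.92296835  0.03231843]
hammer [[ 0.715 -0.247  0.008]
 [ 0.717 -0.24   0.009]
 [ 0.752 -0.107  0.021]
 [ 0.759 -0.033  0.029]
 [ 0.76  -0.03   0.03 ]]
side cam pos [-0.17894274 -0.86192131  0.75237295]
[ 0.7176201  -0.06315835  0.12565182]
minrows 8.6 N 9 row: [0.0239 0.0243 0.0175] [ 3.22  0.   -3.82]
path [[0.519, -0.222, 0.112], [0.595, -0.183, 0.116], [0.662, -0.129, 0.121]]
```

```bash
python3 -m pendant '0 0.0054 0.0055 0.0039 0.72 0 -0.86; 0 0.0054 0.0055 0.0039 0.72 0 -0.86; 0 0.0108 0.0109 0.0079 1.45 0 -1.72; 0 0.0108 0.0109 0.0079 1.45 0 -1.72; 0 0.0108 0.0109 0.0079 1.45 0 -1.72; 0 0.0108 0.0109 0.0079 1.45 0 -1.72; 0 0.0108 0.0109 0.0079 1.45 0 -1.72; 0 0.0108 0.0109 0.0079 1.45 0 -1.72; 0 0.0108 0.0109 0.0079 1.45 0 -1.72; 0 0.0108 0.0109 0.0079 1.45 0 -1.72; 0 0.0108 0.0109 0.0079 1.45 0 -1.72; 0 0.0108 0.0109 0.0079 1.45 0 -1.72; 0 0.0108 0.0109 0.0079 1.45 0 -1.72; 0 0.0108 0.0109 0.0079 1.45 0 -1.72; 0 0.0108 0.0109 0.0079 1.45 0 -1.72; 0 0.0108 0.0109 0.0079 1.45 0 -1.72; 0 0.0108 0.0109 0.0079 1.45 0 -1.72; 0 0.0108 0.0109 0.0079 1.45 0 -1.72; 0 0.0054 0.0055 0.0039 0.72 0 -0.86; 0 0.0054 0.0055 0.0039 0.72 0 -0.86' 100
python3 -m pendant '0 0.0054 0.0055 0.0039 0.72 0 -0.86; 0 0.0027 0.0027 0.002 0.36 0 -0.43; 0 0 0 0 0 0 0; 0 0 0 0 0 0 0'
cat >> held.py <<'E'
yaw=RK[2]
def target(rx,zr,pitch,ry=-.064,go=(-.0052,0,.0017),dyaw=0.):
    xt=np.array([np.cos(yaw),np.sin(yaw),0]);yt=np.array([-xt[1],xt[0],0])
    M=R.from_euler("ZY",[yaw,np.radians(pitch)]).as_matrix()
    o=np.r_[RK[:2],0]+rx*xt+ry*yt+[0,0,zr]-M@[.06,0,0]
    Rt=M@tool(dyaw,40.14)
    return H(Rt,o+M@[-.09,0,.036]-Rt@np.array(go))
E
python3 - <<'E'
from held import *
T=cur();print(robot.sense()["q"]);T1=target(-.125,.085,0);plan(T,T1)
n="top";p,d=cam(n);v,f,M=held(n,d,np.array([.709,.014,.085,1.7]),T);print(f);report(v,M,T)
P,_,_=pts(n,d);A=P[(abs(P[:,0]-.61)<.2)&(P[:,1]>.11)&(P[:,1]<.38)&(P[:,2]<.15)];print("rack",*fit(A,rackh,[(.55,.68),(.12,.28),(1.2,1.95)],.02))
a=proj(n,[.69,.08,.1])[0].astype(int);p1=cv2.resize(p[a[1]-55:a[1]+55,a[0]-60:a[0]+60],None,fx=3.3,fy=3.6,interpolation=cv2.INTER_CUBIC)
p,d=cam("side");a=proj("side",[.69,.08,.1])[0].astype(int);p2=cv2.resize(p[a[1]-55:a[1]+55,a[0]-60:a[0]+60],None,fx=3.3,fy=3.6,interpolation=cv2.INTER_CUBIC)
cv2.imwrite("pics/c3.png",np.hstack([p1,p2]))
E
```

```text
clock: 7.18
eef_pos: [0.6946, -0.0831, 0.1245]
tcp_rot: [-1.765, -1.857, -0.645]
wrist_force: [-0.5, -1.0, -2.7]
finger_gap: 0.0104
clock: 7.52
eef_pos: [0.7013, -0.075, 0.1253]
tcp_rot: [-1.739, -1.877, -0.635]
wrist_force: [-0.0, 0.1, -2.5]
finger_gap: 0.0107
[ 0.35928827  0.9097865  -0.05919355  1.31180158 -0.61867033  1.28407275
  0.68416233]
minrows 0.5 N 1 row: [0.0083 0.0171 0.0066] [ 2.13  0.17 -2.33]
path [[0.705, -0.072, 0.125], [0.71, -0.069, 0.125], [0.714, -0.066, 0.126]]
0.004980107633691287
tray [ 0.713   0.0138  0.0859  1.6587  0.0946 -3.8628] grip in tool mm [-4.3 17.   1.2]
tool yaw 1.6464 tilt 39.97
rack [0.618709   0.1982725  1.70290055] 0.005043946020325932
```

View pics/c3.png

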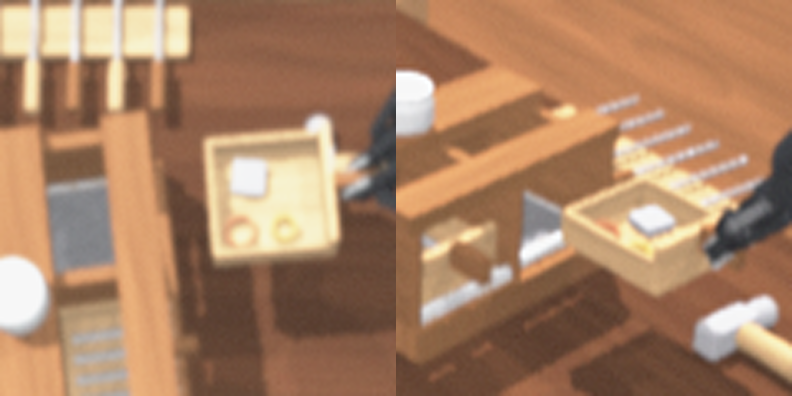

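```bash
cat >> held.py <<'E'
def overlay(n,p,T,out,go=(-.0052,0,.0017),tilt=40.14,c0=(.69,.08,.1),hw=(60,55),s=6):
    M=T[:3,:3]@tool(0,tilt).T; o=T[:3,3]+T[:3,:3]@np.array(go)-M@[-.09,0,.036]
    a=proj(n,c0)[0].astype(int);o0=np.array([a[0]-hw[0],a[1]-hw[1]])
    im=cv2.resize(p[o0[1]:a[1]+hw[1],o0[0]:a[0]+hw[0]],None,fx=s,fy=s,interpolation=cv2.INTER_CUBIC)
    def line(A,B,c):
        q=proj(n,np.array([o+M@np.array(A),o+M@np.array(B)])); q=((q-o0+.5)*s).astype(int); cv2.line(im,tuple(map(int,q[0])),tuple(map(int,q[1])),c,1)
    def rl(A,B,c):
        cs,sn=np.cos(RK[2]),np.sin(RK[2]);f=lambda a:[RK[0]+a[0]*cs-a[1]*sn,RK[1]+a[0]*sn+a[1]*cs,a[2]]
        q=proj(n,np.array([f(A),f(B)]));q=((q-o0+.5)*s).astype(int);cv2.line(im,tuple(map(int,q[0])),tuple(map(int,q[1])),c,1)
    X,Y=.06,.055
    for A,B in [((X,Y,.028),(X,-Y,.028)),((X,Y,.028),(-X,Y,.028)),((X,-Y,.028),(-X,-Y,.028)),((-X,Y,.044),(-X,-Y,.044))]: line(A,B,(0,0,255))
    line((-X,0,.048),(-.104,0,.048),(255,0,0))
    for A,B in [((-.083,-.138,.136),(-.083,.138,.136)),((-.039,-.122,.136),(-.039,-.006,.136)),((.022,-.122,.136),(.022,-.006,.136)),((-.039,-.122,.136),(.022,-.122,.136)),((-.039,-.006,.136),(.022,-.006,.136)),((-.085,-.122,.03),(-.085,-.122,.118)),((-.085,-.006,.03),(-.085,-.006,.118))]: rl(A,B,(0,255,0))
    cv2.imwrite(out,im)
E
python3 - <<'E'
from held import *
T=cur()
p,_=cam("top");overlay("top",p,T,"pics/o3t.png",s=6)
p,_=cam("side");overlay("side",p,T,"pics/o3s.png",s=6)
E
```

```text
(no output)
```

View pics/o3t.png

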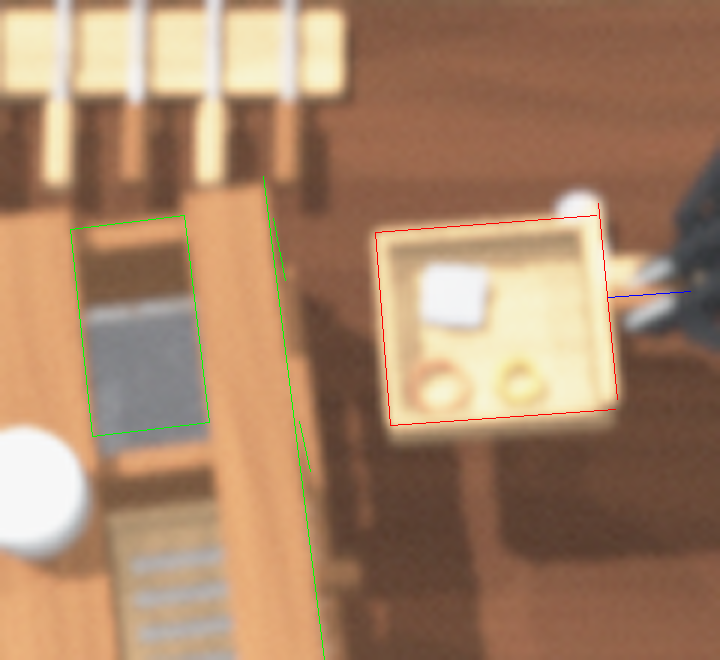

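View pics/o3s.png

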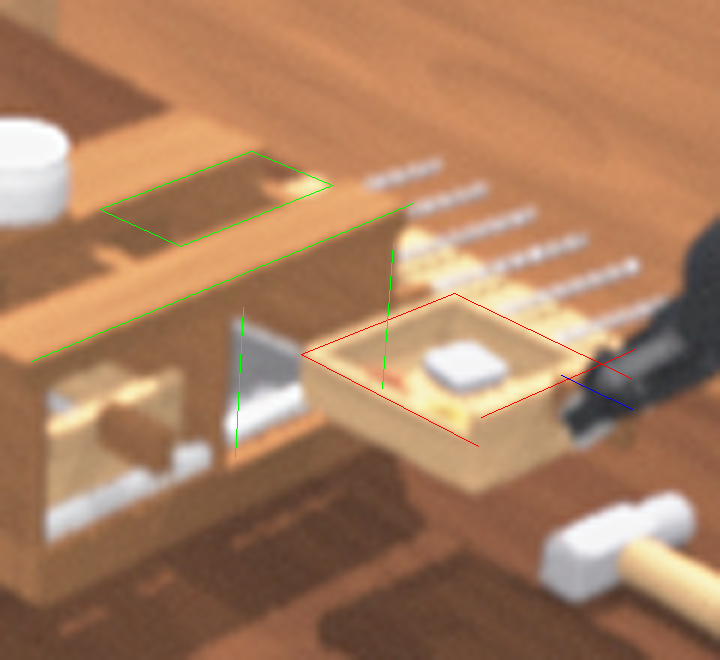

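The tool-based tray outline fits the picture well: the red rim lies on the tray's rim in the top view. The rack outline sits about 1–2 px off along its width, because my rack model took the walls as 136 high when they are 118 in the opening. I refit it with that corrected.

```bash
python3 - <<'E'
from held import *
def rackh2(x,y):
    h=np.zeros_like(x); ins=(abs(y)<.138)&(abs(x)<.0895); h[ins]=np.nan
    h[ins&(x>-.045)&(x<.022)&(abs(abs(y)-.064)>.058)]=.118
    h[ins&(x>-.083)&(x<-.039)]=.136; h[ins&(x>.022)]=.136
    return h
for n in("top","side"):
    P,_,_=pts(n,np.load(n+"0.npy"))
    A=P[(abs(P[:,0]-.61)<.22)&(abs(P[:,1]-.2)<.18)&(P[:,2]<.15)&(P[:,2]>.09)|(abs(P[:,0]-.61)<.2)&(abs(P[:,1]-.2)<.16)&(P[:,2]<.02)]
    def f(x,y):
        return rackh2(x,y)
    def c(p):
        D=A[:,:2]-p[:2];cs,sn=np.cos(p[2]),np.sin(p[2]);h=f(D[:,0]*cs+D[:,1]*sn,-D[:,0]*sn+D[:,1]*cs)
        e=np.minimum(abs(h-A[:,2]),.02);e[np.isnan(h)]=.012;return e.mean()
    r=DE(c,[(.58,.66),(.16,.24),(1.6,1.8)],seed=1,popsize=20,tol=1e-7);print(n,r.x,r.fun)
    D=P[:,:2]-r.x[:2];cs,sn=np.cos(r.x[2]),np.sin(r.x[2]);x=D[:,0]*cs+D[:,1]*sn;y=-D[:,0]*sn+D[:,1]*cs
    t=(abs(P[:,2]-.136)<.009)&(abs(y)<.16)
    for nm,k in(("eave",t&(x>-.078)&(x<-.044)),("rear",t&(x>.03)&(x<.085))): print(nm,np.sort(y[k])[[0,5,20,-20,-5,-1]].round(4))
    k=t&(abs(y)<.125);print("x",np.histogram(x[k],np.arange(-.1,.105,.005))[0])
    k=(abs(P[:,2]-.118)<.007)&(x>-.033)&(x<.016)&(abs(y)<.15);hh=np.histogram(y[k],np.arange(-.15,.152,.004));print("walls y",[(round(b,3),int(a)) for a,b in zip(*hh) if a>3])
E
```

```text
top [0.61379728 0.19783702 1.70289126] 0.003001284056462586
eave [-0.1393 -0.1372 -0.1325  0.1338  0.1378  0.1384]
rear [-0.1384 -0.1375 -0.1338  0.1362  0.1378  0.1391]
x [  0   0   0  81 125 120 119 121 124 124 120 125  19   0   0   0   0   0
   0   0   0   0   0   0  97 116 106 102  93  94  94  86  91  93  92  97
 106 104   4   0]
walls y [(np.float64(-0.134), 16), (np.float64(-0.13), 15), (np.float64(-0.126), 25), (np.float64(-0.122), 5), (np.float64(-0.006), 20), (np.float64(-0.002), 20), (np.float64(0.002), 20), (np.float64(0.122), 18), (np.float64(0.126), 21), (np.float64(0.13), 21), (np.float64(0.134), 4)]
side [0.61354547 0.19673828 1.70226282] 0.00568563179373453
eave [-0.1413 -0.1352 -0.125   0.1329  0.1376  0.139 ]
rear [-0.143  -0.135  -0.1285  0.1355  0.1374  0.1394]
x [  0   0  19 143  64  63  59  56  59  57  56  59  15   1   0   0   0   0
   0   0   0   0   0  23 134  69  48  58  40  40  37  37  39  42  34  32
  30  31   6   0]
walls y [(np.float64(-0.134), 6), (np.float64(-0.126), 9), (np.float64(-0.006), 6), (np.float64(-0.002), 7), (np.float64(0.002), 11), (np.float64(0.118), 4), (np.float64(0.122), 7), (np.float64(0.126), 12), (np.float64(0.13), 23)]
```

```bash
sed -i 's/^TR=.*/TR=np.array([.4895,-.177,.901]); RK=np.array([.6137,.1977,1.7027])/' plan.py; python3 - <<'E'
from held import *
A=target(-.112,.048,4);B=target(-.045,.048,4);C=target(.02,.036,4)
D=plan(cur(),A,8);plan(A,B,5);plan(B,C,6)
E
```

```text
minrows 1.0 N 8 row: [0.0006 0.0015 0.0047] [ 0.27 -0.48 -0.31]
path [[0.704, -0.068, 0.119], [0.706, -0.061, 0.112], [0.709, -0.054, 0.106]]
minrows 1.7 N 5 row: [0.0108 0.     0.0079] [-0.  0.  0.]
path [[0.709, -0.031, 0.099], [0.706, -0.014, 0.099], [0.704, 0.002, 0.099]]
minrows 1.7 N 6 row: [ 0.0076 -0.      0.008 ] [-0.  0.  0.]
path [[0.7, 0.035, 0.096], [0.698, 0.051, 0.093], [0.696, 0.067, 0.09]]
```

```bash
python3 -m pendant '0 0.0006 0.0015 0.0047 0.27 -0.48 -0.31; 0 0.0006 0.0015 0.0047 0.27 -0.48 -0.31; 0 0.0006 0.0015 0.0047 0.27 -0.48 -0.31; 0 0.0006 0.0015 0.0047 0.27 -0.48 -0.31; 0 0.0006 0.0015 0.0047 0.27 -0.48 -0.31; 0 0.0006 0.0015 0.0047 0.27 -0.48 -0.31; 0 0.0006 0.0015 0.0047 0.27 -0.48 -0.31; 0 0.0006 0.0015 0.0047 0.27 -0.48 -0.31; 0 0 0 0 0 0 0; 0 0 0 0 0 0 0'; python3 - <<'E'
from held import *
A=target(-.112,.048,4);B=target(-.045,.048,4)
T=cur();plan(T,A,1);plan(T,B,6)
p1,_=cam("top");overlay("top",p1,T,"pics/a.png",s=6,hw=(50,45));p2,_=cam("side");overlay("side",p2,T,"pics/b.png",s=6,hw=(50,45))
cv2.imwrite("pics/o4.png",cv2.resize(np.hstack([cv2.imread("pics/a.png")[:,150:550],cv2.imread("pics/b.png")[:,100:500]]),None,fx=1,fy=1))
E
```

```text
clock: 8.55
eef_pos: [0.7108, -0.0457, 0.0988]
tcp_rot: [-1.718, -1.965, -0.56]
wrist_force: [0.9, -0.2, -3.0]
finger_gap: 0.0105
minrows 0.0 N 1 row: [-0.0015 -0.0003 -0.0011] [-0.11 -0.02  0.09]
path [[0.711, -0.046, 0.099], [0.711, -0.047, 0.099], [0.711, -0.047, 0.099]]
minrows 1.6 N 6 row: [ 0.0088 -0.      0.0064] [-0.02 -0.    0.02]
path [[0.709, -0.03, 0.099], [0.706, -0.013, 0.099], [0.704, 0.003, 0.099]]
```

View pics/o4.png

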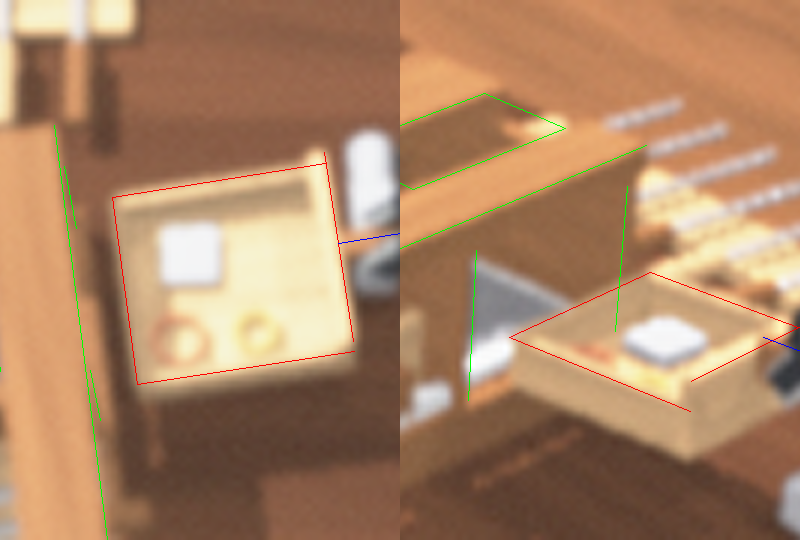

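Both outlines now match the pictures, and the tray is in line with the bay with its load in place. I slide it in over the sill.

```bash
python3 -m pendant '0 0.0088 0 0.0064 0 0 0; 0 0.0088 0 0.0064 0 0 0; 0 0.0088 0 0.0064 0 0 0; 0 0.0088 0 0.0064 0 0 0; 0 0.0088 0 0.0064 0 0 0; 0 0.0088 0 0.0064 0 0 0; 0 0 0 0 0 0 0'; python3 - <<'E'
from held import *
C=target(.02,.036,4);plan(cur(),C,7);print(robot.sense()["wrist_force"],robot.sense()["moment"])
E
```

```text
clock: 9.23
eef_pos: [0.7016, 0.0227, 0.0998]
tcp_rot: [-1.713, -1.966, -0.562]
wrist_force: [-0.1, 0.7, -1.5]
finger_gap: 0.0102
minrows 1.6 N 7 row: [0.0059 0.     0.0067] [-0.03 -0.02  0.03]
path [[0.7, 0.038, 0.097], [0.697, 0.053, 0.093], [0.695, 0.068, 0.09]]
[-0.14828242  0.70370524 -1.52408096] [-1.03408176 -0.14522426 -0.03359167]
```

```bash
python3 -m pendant '0 0.0059 0 0.0067 0 0 0; 0 0.0059 0 0.0067 0 0 0; 0 0.0059 0 0.0067 0 0 0; 0 0.0059 0 0.0067 0 0 0; 0 0.0059 0 0.0067 0 0 0; 0 0.0059 0 0.0067 0 0 0; 0 0.0059 0 0.0067 0 0 0; 0 0 0 0 0 0 0'; python3 - <<'E'
from held import *
E_=target(.044,.036,4);plan(cur(),E_,10);print(robot.sense()["wrist_force"],robot.sense()["moment"])
E
```

```text
clock: 9.9
eef_pos: [0.6933, 0.082, 0.0855]
tcp_rot: [-1.715, -1.965, -0.561]
wrist_force: [0.5, 0.8, -2.3]
finger_gap: 0.0104
minrows 0.6 N 10 row: [0.0021 0.     0.0014] [-0.02 -0.01  0.02]
path [[0.693, 0.088, 0.086], [0.692, 0.095, 0.086], [0.691, 0.101, 0.086]]
[ 0.47248164  0.82690415 -2.32778604] [-1.07688106 -0.16026357  0.02838169]
```

```bash
python3 -m pendant '0 0.0019 0 0.0014 0 0 0; 0 0.0019 0 0.0014 0 0 0; 0 0.0019 0 0.0014 0 0 0; 0 0.0019 0 0.0014 0 0 0; 0 0.0019 0 0.0014 0 0 0; 0 0.0019 0 0.0014 0 0 0; 0 0.0019 0 0.0014 0 0 0; 0 0 0 0 0 0 0'; for i in 1 2 3; do python3 -m pendant '0 0.0016 0 0.0012 0 0 0; 0 0 0 0 0 0 0'; done; python3 - <<'E'
from held import *
E_=target(.05,.036,4);plan(cur(),E_,1)
E
```

```text
clock: 10.57
eef_pos: [0.6917, 0.0961, 0.0857]
tcp_rot: [-1.718, -1.965, -0.561]
wrist_force: [0.6, 1.0, -2.3]
finger_gap: 0.0107
clock: 10.73
eef_pos: [0.6915, 0.0976, 0.0855]
tcp_rot: [-1.718, -1.965, -0.561]
wrist_force: [-0.3, 0.3, -1.5]
finger_gap: 0.0102
clock: 10.9
eef_pos: [0.6913, 0.0995, 0.0855]
tcp_rot: [-1.718, -1.965, -0.561]
wrist_force: [0.0, 0.6, -2.6]
finger_gap: 0.0105
clock: 11.07
eef_pos: [0.691, 0.1017, 0.0855]
tcp_rot: [-1.718, -1.965, -0.561]
wrist_force: [-0.9, 0.6, -2.3]
finger_gap: 0.0101
minrows 0.3 N 1 row: [0.01   0.     0.0057] [-0.08 -0.03  0.08]
path [[0.691, 0.104, 0.086], [0.69, 0.107, 0.086], [0.69, 0.11, 0.086]]
```

```bash

python3 -m pendant '0 0.0016 0 0.0012 0 0 0; 0 0.0016 0 0.0012 0 0 0; 0 0 0 0 0 0 0' | grep -E "eef|force"
python3 -m pendant '0 0.0016 0 0.0012 0 0 0; 0 0 0 0 0 0 0'| grep -E "eef|force"
python3 -m pendant '0 0.0016 0 0.0012 0 0 0; 0 0 0 0 0 0 0'| grep -E "eef|force"
```

```text
eef_pos: [0.6904, 0.1059, 0.0855]
wrist_force: [0.1, 0.6, -3.5]
eef_pos: [0.6902, 0.1076, 0.0855]
wrist_force: [-0.2, -0.1, -1.3]
eef_pos: [0.6899, 0.1096, 0.0855]
wrist_force: [0.3, 0.3, -2.1]
```

```bash

python3 -m pendant '0 0.0016 0 0.0012 0 0 0; 0 0 0 0 0 0 0' | grep -E "eef|force"
python3 -m pendant '0 0.0016 0 0.0012 0 0 0; 0 0 0 0 0 0 0'| grep -E "eef|force"
python3 -m pendant '0 0.0016 0 0.0012 0 0 0; 0 0 0 0 0 0 0'| grep -E "eef|force"
```

```text
eef_pos: [0.6897, 0.1113, 0.0854]
wrist_force: [-0.2, 0.5, -3.4]
eef_pos: [0.6896, 0.1125, 0.0853]
wrist_force: [-0.3, -3.9, -1.9]
eef_pos: [0.6894, 0.1144, 0.0853]
wrist_force: [0.5, -4.8, -0.1]
```

```bash

python3 -m pendant '0 0.0016 0 0.0012 0 0 0; 0 0 0 0 0 0 0' 
python3 -m pendant '0 0.0016 0 0.0012 0 0 0; 0 0 0 0 0 0 0; 0 0 0 0 0 0 0'
python3 - <<'E'
from held import *
T=cur();M=T[:3,:3]@tool(0,40.14).T
print("yaw,pitch",R.from_matrix(M).as_euler("ZYX",degrees=True)); 
L=target(0,0,0)
# current commanded rear x estimate
for rx in (.0535,): plan(T,target(rx,.034,0),4)
D=T[:2,3]-RK[:2];print("tcp rack x",D@[np.cos(yaw),np.sin(yaw)], "for rear .05 level:",[(target(.05,.034,q)[:2,3]-RK[:2])@[np.cos(yaw),np.sin(yaw)] for q in(0,4)])
E
```

```text
clock: 12.32
eef_pos: [0.6892, 0.1161, 0.0852]
tcp_rot: [-1.72, -1.965, -0.56]
wrist_force: [0.1, -7.5, -0.7]
finger_gap: 0.01
clock: 12.57
eef_pos: [0.689, 0.1173, 0.0852]
tcp_rot: [-1.721, -1.965, -0.56]
wrist_force: [-0.1, -8.0, -0.1]
finger_gap: 0.0104
yaw,pitch [ 9.75675514e+01  4.10731790e+00 -1.01493064e-02]
minrows 0.6 N 4 row: [-0.0024 -0.      0.0015] [0.   1.03 0.  ]
path [[0.689, 0.116, 0.083], [0.689, 0.115, 0.08], [0.689, 0.114, 0.077]]
tcp rack x -0.08960408903433845 for rear .05 level: [np.float64(-0.09712066576726683), np.float64(-0.09392655956726838)]
```

```bash
python3 - <<'E'
from held import *
T=cur();plan(T,target(.0552,.034,0),5)
E
```

```text
minrows 0.6 N 5 row: [-0.0017 -0.      0.0014] [0.   0.82 0.  ]
path [[0.689, 0.117, 0.083], [0.689, 0.116, 0.08], [0.689, 0.116, 0.077]]
```

```bash

python3 -m pendant '0 -0.0017 0 0.0014 0 0.82 0; 0 -0.0017 0 0.0014 0 0.82 0; 0 -0.0017 0 0.0014 0 0.82 0; 0 0 0 0 0 0 0'
python3 -m pendant '0 -0.0017 0 0.0014 0 0.82 0; 0 0 0 0 0 0 0'
python3 -m pendant '0 -0.0017 0 0.0014 0 0.82 0; 0 0 0 0 0 0 0'
python3 - <<'E'
from held import *
T=cur();M=T[:3,:3]@tool(0,40.14).T
print("yaw,pitch",R.from_matrix(M).as_euler("ZYX",degrees=True));plan(T,target(.0552,.032,0),1)
E
```

```text
clock: 12.9
eef_pos: [0.6892, 0.1149, 0.0779]
tcp_rot: [-1.696, -1.934, -0.592]
wrist_force: [0.7, -6.5, 0.8]
finger_gap: 0.0102
clock: 13.07
eef_pos: [0.6892, 0.1146, 0.0758]
tcp_rot: [-1.688, -1.924, -0.603]
wrist_force: [-0.1, -6.8, 1.4]
finger_gap: 0.0103
clock: 13.23
eef_pos: [0.6893, 0.1142, 0.0737]
tcp_rot: [-1.679, -1.914, -0.613]
wrist_force: [0.1, -8.3, 1.1]
finger_gap: 0.0106
yaw,pitch [ 9.75088236e+01 -2.34943320e-02  3.67990725e-02]
minrows 0.0 N 1 row: [-0.0001  0.      0.0013] [ 0.   -0.02 -0.06]
path [[0.689, 0.114, 0.073], [0.689, 0.115, 0.073], [0.689, 0.115, 0.073]]
```

```bash

python3 -m pendant '0 -0.0005 0 0.0006 0 0 0; 0 0 0 0 0 0 0'
python3 -m pendant '0 -0.0005 0 0.0006 0 0 0; 0 0 0 0 0 0 0; 0 0 0 0 0 0 0'
```

```text
clock: 13.4
eef_pos: [0.6895, 0.1149, 0.0735]
tcp_rot: [-1.678, -1.915, -0.613]
wrist_force: [-0.1, -8.4, 0.9]
finger_gap: 0.0104
clock: 13.65
eef_pos: [0.6896, 0.1149, 0.073]
tcp_rot: [-1.678, -1.916, -0.614]
wrist_force: [0.1, -8.0, -0.0]
finger_gap: 0.0107
```

```bash

python3 -m pendant '0 -0.0006 0 0.0008 0 0 0; 0 0 0 0 0 0 0'|grep -E "eef|force"
python3 -m pendant '0 -0.0006 0 0.0008 0 0 0; 0 0 0 0 0 0 0'|grep -E "eef|force"
python3 - <<'E'
from held import *
T=cur();plan(T,target(.0552,.032,0),1)
p1,_=cam("top");overlay("top",p1,T,"pics/a.png",s=6,hw=(50,45),c0=(.685,.17,.08));p2,_=cam("side");overlay("side",p2,T,"pics/b.png",s=6,hw=(50,45),c0=(.69,.12,.08))
cv2.imwrite("pics/o5.png",np.hstack([cv2.imread("pics/a.png")[:,100:500],cv2.imread("pics/b.png")[:,100:500]]))
E
```

```text
eef_pos: [0.6897, 0.115, 0.072]
wrist_force: [0.2, -7.8, 1.2]
eef_pos: [0.6898, 0.1151, 0.0711]
wrist_force: [1.2, -7.0, 1.7]
minrows 0.0 N 1 row: [ 0.001  -0.0005 -0.0012] [ 0.05 -0.01  0.01]
path [[0.69, 0.115, 0.071], [0.69, 0.115, 0.072], [0.689, 0.115, 0.072]]
```

View pics/o5.png

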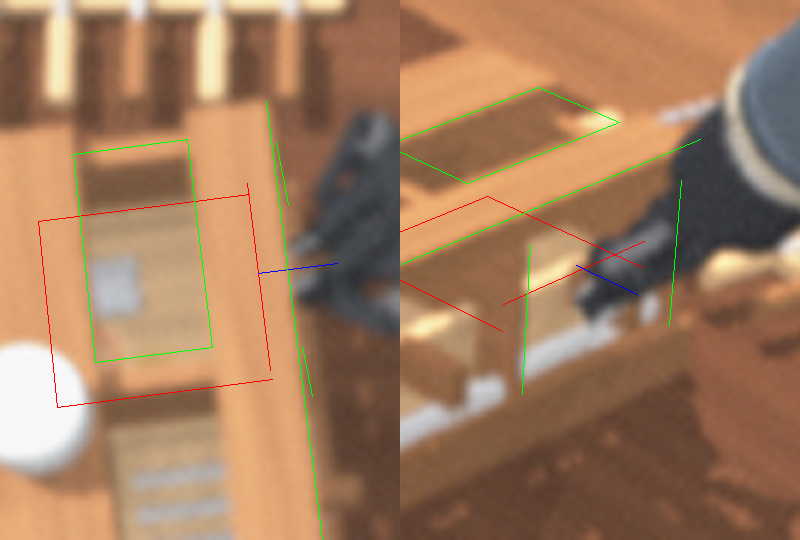

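```bash

python3 -m pendant '0 -0.0006 0 0.0008 0 0 0; 0 0 0 0 0 0 0'|grep -E "eef|force"
python3 -m pendant '0 -0.0006 0 0.0008 0 0 0; 0 0 0 0 0 0 0; 0 0 0 0 0 0 0'|grep -E "eef|force"
python3 - <<'E'
from held import *
s=robot.sense();print(s["wrist_force"],s["moment"])
p,d=cam("top");P,u,v=pts("top",d);D=P[:,:2]-RK[:2];c,s_=np.cos(RK[2]),np.sin(RK[2]);x=D[:,0]*c+D[:,1]*s_;y=-D[:,0]*s_+D[:,1]*c
for a in np.arange(-.035,.022,.008):
    k=(abs(x-a)<.004)&(abs(y+.064)<.03)&(P[:,2]<.06);print("%.3f"%a,k.sum(),np.round(np.percentile(P[k,2],[20,50,80]),4))
E
```

```text
eef_pos: [0.6898, 0.1151, 0.071]
wrist_force: [-1.7, -9.6, 7.9]
eef_pos: [0.6898, 0.115, 0.071]
wrist_force: [-4.2, -11.9, 13.9]
[ -4.1603697  -11.88691203  13.88861959] [-0.77424787  0.79951508  0.71808166]
-0.035 5 [0.0329 0.035  0.0356]
-0.027 40 [0.0334 0.0358 0.0372]
-0.019 36 [0.0313 0.0337 0.0357]
-0.011 39 [0.032  0.0344 0.0363]
-0.003 39 [0.0323 0.0353 0.0377]
0.005 39 [0.0335 0.0361 0.0433]
0.013 44 [0.0334 0.0392 0.0449]
0.021 43 [0.0356 0.0422 0.0453]
```

```bash

python3 -m pendant '0 0.0009 0 -0.0012 0 0 0; 0 -0.0007 0 -0.0007 0 0 0; 0 -0.0008 0 -0.0006 0 0 0; 0 0 0 0 0 0 0'|grep -E "eef|force"
python3 -m pendant '0.15 0 0 0 0 0 0; 0.3 0 0 0 0 0 0; 0.3 0 0 0 0 0 0; 0.3 0 0 0 0 0 0; 0.3 0 0 0 0 0 0' 20
```

```text
eef_pos: [0.69, 0.1135, 0.0711]
wrist_force: [-0.4, -6.5, 2.7]
clock: 15.3
eef_pos: [0.6892, 0.1154, 0.0706]
tcp_rot: [-1.674, -1.915, -0.614]
wrist_force: [0.4, 0.0, -0.5]
finger_gap: 0.0257
```

```bash

python3 -m pendant '0.3 0 0 -0.005 0 0 0; 0.3 0 0 -0.005 0 0 0; 0.3 0 0 -0.01 0 0 0; 0.3 0 0 -0.01 0 0 0; 0.3 0 0 -0.02 0 0 0; 0.3 0 0 -0.03 0 0 0; 0.3 0 0 -0.03 0 0 0; 0.3 0 0 -0.03 0 0 0; 0.3 -0.02 0 -0.03 0 0 0; 0.3 -0.02 0 -0.03 0 0 0; 0.3 0 0 0 0 0 0; 0.3 0 0 0 0 0 0'
python3 - <<'E'
from held import *
n="top";p,d=cam(n);P,u,v=pts(n,d);D=P[:,:2]-RK[:2];c,s_=np.cos(RK[2]),np.sin(RK[2]);x=D[:,0]*c+D[:,1]*s_;y=-D[:,0]*s_+D[:,1]*c
for a in np.arange(-.027,.022,.012):
    k=(abs(x-a)<.006)&(abs(y+.064)<.045)&(P[:,2]<.06);print("%.3f"%a,k.sum(),np.round(np.percentile(P[k,2],[20,50,80]),4))
for a in (-.1,-.08,-.03,.0): 
    k=(abs(y+.064-a*0)<.055)&(P[:,2]>.06)&(P[:,2]<.11)&(x<-.09)&(x>-.13)
print("handle pts",k.sum(),np.percentile(x[k],[2,50]) if k.sum() else 0,np.percentile(P[k,2],[50,90]) if k.sum() else 0)
a=proj(n,[.685,.16,.06])[0].astype(int);q1=p[a[1]-45:a[1]+45,a[0]-40:a[0]+40]
n="side";p,d=cam(n);P,u,v=pts(n,d);D=P[:,:2]-RK[:2];x=D[:,0]*c+D[:,1]*s_;y=-D[:,0]*s_+D[:,1]*c
k=(abs(y+.064)<.05)&(x<-.045)&(x>-.073)&(P[:,2]>.045)&(P[:,2]<.09);print("front board x",np.percentile(x[k],[10,50,90]),"top z",np.percentile(P[k,2],[95,99]))
for yy in(-.105,-.064,-.023):
    kk=k&(abs(y-yy)<.012);print(yy,kk.sum(),np.percentile(P[kk,2],[97]) if kk.sum() else 0)
k=(abs(y+.064)<.012)&(x<-.085)&(x>-.13)&(P[:,2]>.05)&(P[:,2]<.1);print("handle x min",np.percentile(x[k],[2,10]) if k.sum() else 0,"z",np.percentile(P[k,2],[50,97]) if k.sum() else 0)
a=proj(n,[.69,.12,.06])[0].astype(int);q2=p[a[1]-45:a[1]+45,a[0]-40:a[0]+40]
cv2.imwrite("pics/c6.png",cv2.resize(np.hstack([q1,q2]),None,fx=5,fy=5,interpolation=cv2.INTER_CUBIC))
E
```

```text
clock: 16.3
eef_pos: [0.711, -0.048, 0.1982]
tcp_rot: [-1.682, -1.914, -0.615]
wrist_force: [0.1, -0.1, -0.7]
finger_gap: 0.0258
-0.027 67 [0.0324 0.0351 0.0366]
-0.015 75 [0.0325 0.0346 0.0369]
-0.003 73 [0.0326 0.035  0.0372]
0.009 75 [0.0341 0.0392 0.0446]
0.021 76 [0.0345 0.0409 0.0447]
handle pts 33 [-0.10869774 -0.09981975] [0.077312   0.08003093]
front board x [-0.06987892 -0.06620375 -0.06180944] top z [0.0768189 0.0789195]
-0.105 26 [0.07674818]
-0.064 33 [0.07904922]
-0.023 21 [0.07724741]
handle x min [-0.11253383 -0.11114539] z [0.07043614 0.08099227]
```

View pics/c6.png

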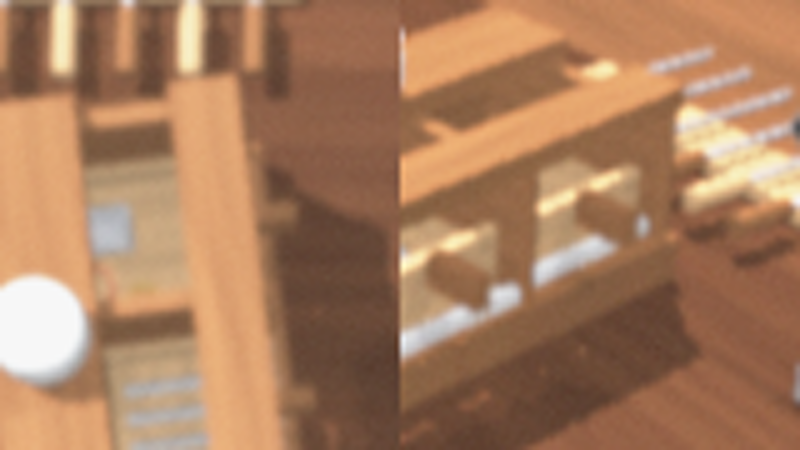

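```bash
python3 -c "
from workcell import robot
print(robot.job_done())"
```

```text
the job is handed in; nothing more can be done
None
```

The loaded tray is in the empty bay, rear end first with its handle out, lying flat on the mat behind the sill. I handed the job in after about 16.5 s of the 45 s.

**What I did:** I gripped the handle with the tool tilted back 40° and carried the tray to the rack. I slid it in 4° nose-down over the sill and felt the bumper at about 4 N. I pressed about 6 mm into it (8 N), levelled the tray so its front dropped behind the sill, and set it on the mat. While setting it down, the wrist reading peaked at about 19 N (14 N of it vertical). I then eased back, released it and withdrew clear.

**Last checks:**
- **Position:** the front board's top is at 77–79 mm (76 expected when flat on the mat), and about even from side to side. Its front face is 67 mm ahead of the rack's centre, which matches the sill position I felt. The tray floor reads level at about 35 mm.
- **Load:** the block and one ring (the copper one, by its place) show through the top opening. The brass ring cannot be seen from above because of the eave. I last saw it in the tray just before sliding it in.
- **Other things:** I saw no contact with anything else, though I did not recheck each item's position on the bench.

**What disagreed:**
- **Depth fits of the held tray:** some gave unusable results (the side view after lifting, and the top view in front of the rack), so I used the tool pose checked against the picture outlines.
- **Rack fit:** the first one was about 5 mm off because of a wrong wall height, and I corrected it before sliding the tray in.

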